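# Line up the herb jars by height

### The job

Line up the four small red-lidded herb jars on the row of cork mats in order of height, one jar standing upright in the middle of each mat: the tallest on the mat next to the mortar, the shortest on the mat farthest from it. Do not tip any jar over on the way, and leave the small measuring glass where it stands.

Things in the scene. Friction and masses are not known exactly. Their poses are not given: they have to be found in the camera images.
- jar_fern: The shortest of four glass jars with red screw lids and dried herb inside: an upright straight-sided cylinder, 56 mm across the lid (its widest part, glass 1 mm narrower all round, with thin labels) and 58 mm tall in all, lid 18 mm high and rigidly closed. Loose, 0.1 to 0.3 kg. Origin at the centre of its underside, z up.
- jar_sage: The second shortest of four glass jars with red screw lids and dried herb inside: an upright straight-sided cylinder, 50 mm across the lid (its widest part, glass 1 mm narrower all round, with thin labels) and 78 mm tall in all, lid 18 mm high and rigidly closed. Loose, 0.1 to 0.3 kg. Origin at the centre of its underside, z up.
- jar_mint: The second tallest of four glass jars with red screw lids and dried herb inside: an upright straight-sided cylinder, 54 mm across the lid (its widest part, glass 1 mm narrower all round, with thin labels) and 98 mm tall in all, lid 18 mm high and rigidly closed. Loose, 0.1 to 0.3 kg. Origin at the centre of its underside, z up.
- jar_rue: The tallest of four glass jars with red screw lids and dried herb inside: an upright straight-sided cylinder, 48 mm across the lid (its widest part, glass 1 mm narrower all round, with thin labels) and 118 mm tall in all, lid 18 mm high and rigidly closed. Loose, 0.1 to 0.3 kg. Origin at the centre of its underside, z up.
- mat_a: One of four identical round cork mats, 74 mm across and 4 mm thick, fixed in a straight row (about 100 mm between centres) on a dark plank 90 mm wide and 12 mm thick. Origin at the centre of its underside, so its upper face is 4 mm above it and 16 mm above the table. Which of the four is where in the row differs at every start.
- mat_b: One of four identical round cork mats, 74 mm across and 4 mm thick, fixed in a straight row (about 100 mm between centres) on a dark plank 90 mm wide and 12 mm thick. Origin at the centre of its underside, so its upper face is 4 mm above it and 16 mm above the table. Which of the four is where in the row differs at every start.
- mat_c: One of four identical round cork mats, 74 mm across and 4 mm thick, fixed in a straight row (about 100 mm between centres) on a dark plank 90 mm wide and 12 mm thick. Origin at the centre of its underside, so its upper face is 4 mm above it and 16 mm above the table. Which of the four is where in the row differs at every start.
- mat_d: One of four identical round cork mats, 74 mm across and 4 mm thick, fixed in a straight row (about 100 mm between centres) on a dark plank 90 mm wide and 12 mm thick. Origin at the centre of its underside, so its upper face is 4 mm above it and 16 mm above the table. Which of the four is where in the row differs at every start.
- mortar: White ceramic mortar, 86 mm across and 68 mm high, with a wooden pestle leaning out of it away from the robot to 111 mm above its underside; fixed on the plank, in line with the mats, at one end of the row or the other (a low steel dish stands at the other end). Origin at the centre of its underside. Its centre is about 110 mm from the nearest mat's centre, then 210, 310 and 410 mm from the others.
- glass: Small plain open measuring glass without a lid, 36 mm across the rim and 56 mm tall, loose, standing among the jars; not one of the jars and not to be disturbed. Origin at the centre of its underside.

How it is judged:
At the end, for the whole second after the job is handed in: Each jar stands upright (within 0.1 rad), at rest, within 14 mm of the centre of its own cork mat: the tallest on the mat nearest the mortar, then in falling order, the shortest on the farthest. The measuring glass is upright, within 25 mm of its start (horizontal distance between jar_rue and mortar between 0.07 and 0.15 m and (horizontal distance between jar_rue and mat_a below 0.014 m or horizontal distance between jar_rue and mat_b below 0.014 m or horizontal distance between jar_rue and mat_c below 0.014 m or horizontal distance between jar_rue and mat_d below 0.014 m) and height (world z) of jar_rue between 0.012 and 0.021 m and angle between each of jar_rue, jar_mint, jar_sage, jar_fern's own z axis and vertical below 0.1 rad and linear speed of each of jar_rue, jar_mint, jar_sage, jar_fern below 0.02 m/s and angular speed of each of jar_rue, jar_mint, jar_sage, jar_fern below 0.2 rad/s and horizontal distance between jar_mint and mortar between 0.17 and 0.25 m and (horizontal distance between jar_mint and mat_a below 0.014 m or horizontal distance between jar_mint and mat_b below 0.014 m or horizontal distance between jar_mint and mat_c below 0.014 m or horizontal distance between jar_mint and mat_d below 0.014 m) and height (world z) of jar_mint between 0.012 and 0.021 m and horizontal distance between jar_sage and mortar between 0.27 and 0.35 m and (horizontal distance between jar_sage and mat_a below 0.014 m or horizontal distance between jar_sage and mat_b below 0.014 m or horizontal distance between jar_sage and mat_c below 0.014 m or horizontal distance between jar_sage and mat_d below 0.014 m) and height (world z) of jar_sage between 0.012 and 0.021 m and horizontal distance between jar_fern and mortar between 0.37 and 0.45 m and (horizontal distance between jar_fern and mat_a below 0.014 m or horizontal distance between jar_fern and mat_b below 0.014 m or horizontal distance between jar_fern and mat_c below 0.014 m or horizontal distance between jar_fern and mat_d below 0.014 m) and height (world z) of jar_fern between 0.012 and 0.021 m and distance of glass from where it was at the start of the episode below 0.025 m and angle between glass's own z axis and vertical below 0.2 rad); the robot touches nothing.
It fails at once if a jar is tipped over (angle between any of jar_fern, jar_sage, jar_mint, jar_rue's own z axis and vertical above 0.7 rad).
It fails at once if the measuring glass is knocked over or pushed away (distance of glass from where it was at the start of the episode above 0.04 m or angle between glass's own z axis and vertical above 0.7 rad).
It also fails if it takes over 112 s, if anything falls off the work surface, if the arm or the gripper's body presses on something with over 40 N, if the wrist force passes 120 N, or if a joint passes its speed limit or range.

### The arm

A 6-joint arm with a two-finger parallel gripper is mounted at the origin on the work surface. World frame = base frame: x ahead of the robot, y to its left, z up, the work surface at z = 0. Lengths are in m, angles in rad, forces in N, time in s.
With the tool pointing down it reaches from about 0.275 to 0.725 m from the base axis. Payload 5.6 kg.
Tool frame: the origin (TCP) lies between the finger pads; the fingertips stand 25 mm ahead of it and the grasp point (between the pads) lies 6 mm ahead of it; z points along the fingers, y is the direction in which the jaws open and shut (so a half turn about z gives the same grasp; the last joint's range is limited). The gripper opens to 85 mm and grips with 20 to 120 N. Pads are 22 mm wide; open, the fingers measure 114 mm over their backs; the gripper's body (76 mm by 85 mm) begins 54 mm behind the grasp point. The pads swing forward as they close: fully open they stand 13 mm farther back than shut.
Start: joints at [-1.034, 0.255, 0.108, 0, -1.424, -0.285], TCP at [0.137, -0.533, 0.256] pointing down, gripper open.
Joint ranges: [-2.95, 2.95], [-1.21, 1.97], [-1.09, 1.5], [-2.87, 1.71], [-2.94, -0.07], [-3.05, 3.05]. Speed limits (rad/s): [2.57, 2.57, 3.14, 3.14, 3.14, 3.14].

### API

Orientations are given as [roll, pitch, yaw] about the fixed x, y, z axes, in that order (R = Rz(yaw) Ry(pitch) Rx(roll)).
In Python, from station import bot, command_gripper, inverse_kinematics, optics, finish_job, sensors gives the robot as it stands. Calls block until the motion is done:
- bot.reach(position, orientation): joint-space move of the TCP to a pose.
- bot.servo_line(position, rotation=None, v=0.15, f_stop=None): straight line of the TCP; rotation=None keeps the orientation; v is the mean speed in m/s. With f_stop (N) it stops when the force on the tool has changed by that much, and returns True; else False.
- bot.movej(angles): joint-space move.
- command_gripper(opening): finger opening in m; the grip force is fixed at half the most; returns when the fingers have stopped.
- bot.hold(seconds).
- inverse_kinematics(position, orientation): joint angles nearest the present ones, or None.
- optics.grab_frame(name): name is "scene" or "top" or "wrist"; returns a dict with "color" (400x640x3 uint8, red, green, blue), "fx", "fy", "cx", "cy" (pixels), "origin" and "rotation" of the camera in the world. Camera axes: x right, y up, looking along -z (the intrinsics and any distortion apply to the point x, -y, -z); pixel columns grow to the right and rows downward; lengths in m; the calibration is good to about 2 mm. A picture is of the moment at which its call begins. There is no depth.
A pose or a line that the arm cannot do raises bot.MotionError and nothing moves.
- finish_job(): hands the job in, once; it reports no verdict.
Readings, each from a call of its own:
- sensors.read_time(): time.
- sensors.read_joint_pos(): joint angles.
- sensors.read_qd(): joint speeds.
- sensors.read_effort(): joint torques, N m.
- sensors.read_tool_pos(): TCP position.
- sensors.read_tcp_rot(): TCP orientation.
- sensors.read_ft_force(): force on the tool from outside, world axes, zero at the start.
- sensors.read_torque(): the same for the moment, N m.
- sensors.read_opening(): finger opening in m.
Only numpy, scipy, OpenCV 4.12 (cv2) and the standard library are available. Lean on these libraries where they do the work, as an engineer would, in place of code of your own. Each camera call takes 0.05 s, during which the arm holds its last target. There are 200 camera calls.

## Working session

There is one attempt and no reset: what is moved stays moved. The work goes in short steps, each a Python script; the robot and the scene stay as the last script left them, time stands still between calls to the robot, and variables do not carry over. Pictures are saved under pics/ and viewed, about 12 in all and at most 16, crops included, and the job is handed in when it is done.

```bash
mkdir -p pics; ls; python3 - <<'E'
from station import *
import cv2
for n in("top","scene"):
    f=optics.grab_frame(n); cv2.imwrite(f"pics/{n}0.png",f["color"][:,:,::-1])
    print(n,{k:v for k,v in f.items() if k!="color"})
print(sensors.read_time(),sensors.read_tcp_rot())
E
```

```text
pics
top {'fx': 414.9535160501921, 'fy': 414.9535160501921, 'cx': 323.54670548402544, 'cy': 201.34464362916344, 'origin': array([ 0.44569285, -0.01412579,  0.9846478 ]), 'rotation': array([ 0.10010501,  0.00944943, -1.56674686])}
scene {'fx': 421.0696147475975, 'fy': 421.0696147475975, 'cx': 321.2465326655895, 'cy': 196.359063663973, 'origin': array([ 1.17777644, -0.3567536 ,  0.60076175]), 'rotation': array([0.92741067, 0.00568868, 1.03843352])}
0.1 [ 3.13988608e+00 -9.65077977e-05 -2.88986353e+00]
```

View pics/top0.png

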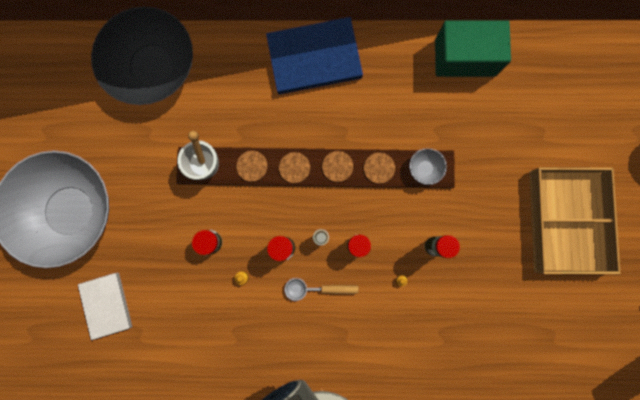

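View pics/scene0.png

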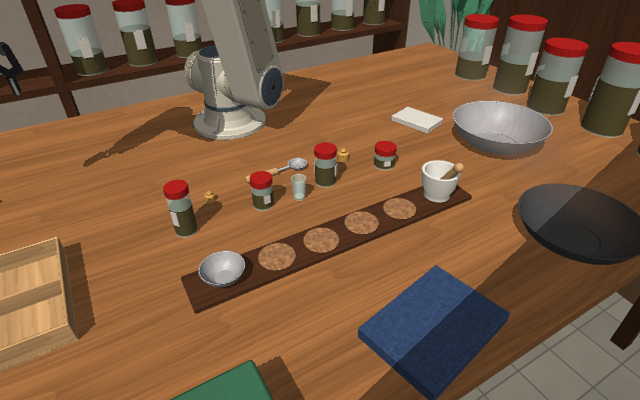

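The top view shows the mortar at the left end (197,160), i.e. +y. The mats are at columns 251, 294, 338 and 379. The lids, left to right, are fern (204,242), mint (281,248), sage (359,246) and rue (447,247). The glass is at (320,237), and the scene view agrees on the heights. Next I'll measure positions in both views.

```bash
cat > h.py <<'E'
from station import *
import cv2, numpy as np
from scipy.spatial.transform import Rotation as Ro
H=dict(fern=.058,mint=.098,sage=.078,rue=.118)
def cast(f,px,z):
    x,y=px; d=Ro.from_euler('xyz',f["rotation"]).apply([(x-f["cx"])/f["fx"],-(y-f["cy"])/f["fy"],-1])
    return f["origin"]+d*(z-f["origin"][2])/d[2]
def blobs(mask,amin):
    cs,_=cv2.findContours(mask.astype(np.uint8),cv2.RETR_EXTERNAL,cv2.CHAIN_APPROX_NONE)
    out=[]
    for c in cs:
        if cv2.contourArea(c)>amin:
            x,y,w,h=cv2.boundingRect(c)
            m=cv2.moments(c); out.append((m['m10']/m['m00'],m['m01']/m['m00'],w,h))
    return sorted(out)
def red(f):
    c=f["color"].astype(int); return (c[...,0]>90)&(c[...,1]<45)&(c[...,2]<45)
E
python3 - <<'E'
from h import *
np.set_printoptions(precision=4,suppress=True)
t=optics.grab_frame("top"); s=optics.grab_frame("scene")
for n,b in zip(["fern","mint","sage","rue"],blobs(red(t),150)): print(n,np.round(b,1),cast(t,b[:2],H[n]-.009))
for b in blobs(red(s),100):
    if b[1]>130 : print("scene",np.round(b,1),[ (n,cast(s,b[:2],H[n]-.009)[:2]) for n in H])
hsv=cv2.cvtColor(t["color"],cv2.COLOR_RGB2HSV)
for p in [(251,166),(294,167),(338,166),(230,168),(60,320),(197,165)]: print(p,hsv[p[1],p[0]],t["color"][p[1],p[0]])
g=cv2.GaussianBlur(t["color"],(3,3),0).astype(int)
m=np.zeros(g.shape[:2],bool); m[148:187,232:400]=True
m&=(g[...,0]>75)
for b in blobs(m,150): print("mat",np.round(b,1),cast(t,b[:2],.016))
for n,p,z in [("mortar",(197,160),.068),("glass",(320,237.5),.056),("pestletip",(194,134),.111)]: print(n,cast(t,p,z))
for yaw in (np.pi/2,-np.pi/2):
    for p in ([.35,.28,.2],[.35,-.29,.2],[.53,.16,.25]): print(yaw,inverse_kinematics(p,[np.pi,0,yaw]))
E
```

```text
fern [204.  242.7  27.   26. ] [0.4453 0.2637 0.049 ]
mint [279.2 248.4  27.   26. ] [0.4337 0.0896 0.089 ]
sage [358.7 245.8  23.   22. ] [ 0.44   -0.0827  0.069 ]
rue [447.5 246.4  23.   22. ] [ 0.4396 -0.2652  0.109 ]
scene [175.1 189.2  25.   20. ] [('fern', array([ 0.3505, -0.2534])), ('mint', array([ 0.4104, -0.2609])), ('sage', array([ 0.3804, -0.2572])), ('rue', array([ 0.4404, -0.2647]))]
scene [260.3 179.7  22.   18. ] [('fern', array([ 0.4144, -0.0742])), ('mint', array([ 0.4698, -0.0946])), ('sage', array([ 0.4421, -0.0844])), ('rue', array([ 0.4974, -0.1049]))]
scene [325.1 150.6  22.   16. ] [('fern', array([0.3791, 0.1214])), ('mint', array([0.437 , 0.0867])), ('sage', array([0.4081, 0.104 ])), ('rue', array([0.466 , 0.0694]))]
scene [385.1 148.3  21.   16. ] [('fern', array([0.449 , 0.2596])), ('mint', array([0.5018, 0.2149])), ('sage', array([0.4754, 0.2372])), ('rue', array([0.5282, 0.1925]))]
(251, 166) [ 14 168 158] [158 101  54]
(294, 167) [ 14 172 156] [156  99  51]
(338, 166) [ 14 168 156] [156 101  53]
(230, 168) [  8 188  69] [69 31 18]
(60, 320) [ 14 198 151] [151  87  34]
(197, 165) [ 27  18 153] [153 152 142]
mat [317.6 165.  168.   36. ] [0.6295 0.0098 0.016 ]
mortar [0.6303 0.2799 0.068 ]
glass [0.4579 0.0026 0.056 ]
pestletip [0.6786 0.2746 0.111 ]
1.5707963267948966 [ 1.0264  0.0802 -0.2505  0.     -1.2401  2.1152]
1.5707963267948966 [-0.3453  0.0927 -0.2364  0.     -1.2416 -2.7963]
1.5707963267948966 [ 0.5758  0.2642  0.1045  0.     -1.4111  2.5658]
-1.5707963267948966 [ 1.0264  0.0802 -0.2505  0.     -1.2401 -1.0264]
-1.5707963267948966 [-0.3453  0.0927 -0.2364  0.     -1.2416  0.3453]
-1.5707963267948966 [ 0.5758  0.2642  0.1045  0.     -1.4111 -0.5758]
```

Jar heights and positions agree across the views to about 4 mm. I'll redo the mats with a tighter threshold in both views.

```bash
python3 - <<'E'
from h import *
np.set_printoptions(precision=4,suppress=True)
for n,roi in (("top",(148,187,232,398)),("scene",(190,275,255,425))):
    f=optics.grab_frame(n); g=f["color"].astype(int)
    m=np.zeros(g.shape[:2],bool); m[roi[0]:roi[1],roi[2]:roi[3]]=True
    m&=(g[...,0]>105)
    m=cv2.morphologyEx(m.astype(np.uint8),cv2.MORPH_OPEN,np.ones((5,5)))
    for b in blobs(m,150): print(n,np.round(b,1),cast(f,b[:2],.016))
for p in ([.63,.18,.3],[.63,-.13,.3]): print(inverse_kinematics(p,[np.pi,0,-np.pi/2]))
E
```

```text
top [251.6 165.4  31.   30. ] [0.6279 0.1663 0.016 ]
top [294.2 167.   31.   31. ] [0.6245 0.0653 0.016 ]
top [337.3 165.6  31.   30. ] [ 0.6279 -0.0369  0.016 ]
top [379.1 167.4  31.   30. ] [ 0.6239 -0.1355  0.016 ]
scene [311.  218.5 145.   80. ] [ 0.5616 -0.0235  0.016 ]
scene [320.8 239.8  35.   25. ] [ 0.6305 -0.0393  0.016 ]
scene [380.2 255.5 125.   55. ] [0.7286 0.0371 0.016 ]
scene [399.2 208.1  33.   21. ] [0.631  0.1631 0.016 ]
[ 0.5162  0.472   0.5348  0.     -1.6335 -0.5162]
[ 0.0389  0.4449  0.4921  0.     -1.618  -0.0389]
```

```bash
cat >> h.py <<'E'
O=[np.pi,0,-np.pi/2]
JAR=dict(fern=(.447,.262),mint=(.4355,.088),sage=(.441,-.0835),rue=(.440,-.265))
MAT=dict(rue=(.6295,.1648),mint=(.626,.0638),sage=(.6293,-.0383),fern=(.6255,-.137))
def move(n):
    zg=H[n]-.008; zc=zg+.105; j,m=JAR[n],MAT[n]
    ap=max(zg+.06,.16)
    bot.reach([*j,max(ap,.2)],O)
    bot.servo_line([*j,zg],v=.15); command_gripper(.03)
    print(n,"grip",round(sensors.read_opening(),4))
    bot.servo_line([*j,zc],v=.2); bot.servo_line([*m,zc],v=.25)
    bot.servo_line([*m,zg+.021],v=.12)
    hit=bot.servo_line([*m,zg+.012],v=.02,f_stop=3)
    print("hit",hit,"dz",round(sensors.read_tool_pos()[2]-zg,4),"open",round(sensors.read_opening(),4),sensors.read_ft_force())
    bot.hold(.2); command_gripper(.085); bot.hold(.2)
    bot.servo_line([*m,max(zg+.07,.2)],v=.2)
    print("t",sensors.read_time())
E
python3 - <<'E'
from h import *
bot.reach([.40,-.265,.25],O)
f=optics.grab_frame("wrist"); cv2.imwrite("pics/w1.png",f["color"][:,:,::-1])
for b in blobs(red(f),300): print(b,cast(f,b[:2],.109))
move("rue")
for n in("scene","top"):
    f=optics.grab_frame(n); cv2.imwrite(f"pics/{n}1.png",f["color"][:,:,::-1])
    for b in blobs(red(f),100): print(n,np.round(b,1),cast(f,b[:2],.125))
E
```

```text
(263.1867551097449, 191.38666882381492, 64, 65) [ 0.43918289 -0.26348421  0.109     ]
(276.00263504611326, 344.6417984189723, 50, 31) [ 0.43434717 -0.12636178  0.109     ]
rue grip 0.0469
hit True dz 0.0171 open 0.0467 [-0.26454485 -0.1289934   4.96603041]
t 8.6
scene [71.9 10.3 35.  15. ] [-1.20831498 -0.29968222  0.125     ]
scene [128.3   4.5  31.   12. ] [-1.19050764 -0.05242505  0.125     ]
scene [260.4 179.7  22.   18. ] [ 0.5198915  -0.11301189  0.125     ]
scene [325.  150.5  22.   16. ] [0.48903079 0.05553589 0.125     ]
scene [385.1 148.3  21.   15. ] [0.54923625 0.17473548 0.125     ]
scene [405.3 166.4  24.   18. ] [0.63009708 0.16531221 0.125     ]
scene [481.8  21.1  34.   15. ] [-0.08096792  1.16411849  0.125     ]
scene [527.9  22.1  39.   17. ] [0.03064985 1.31331204 0.125     ]
scene [566.2  46.8  43.   20. ] [0.31490294 1.15517431 0.125     ]
scene [626.9  51.5  28.   22. ] [0.45440563 1.28547689 0.125     ]
top [203.9 242.7  27.   26. ] [0.4453576  0.24141362 0.125     ]
top [244.1 154.5  17.   24. ] [0.6308056  0.16236397 0.125     ]
top [279.1 248.5  27.   26. ] [0.43404199 0.08548303 0.125     ]
top [358.7 245.7  23.   22. ] [ 0.4404224  -0.07830412  0.125     ]
```

View pics/scene1.png

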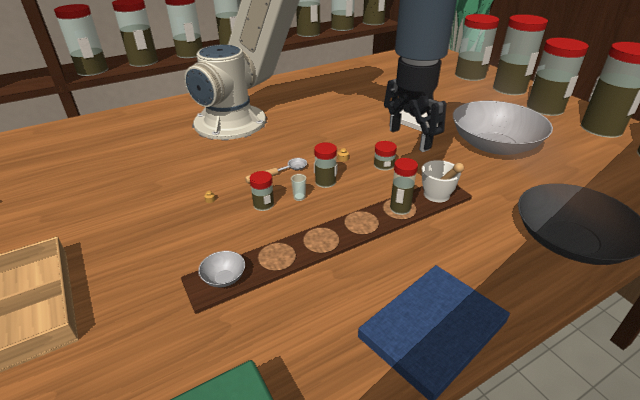

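View pics/w1.png

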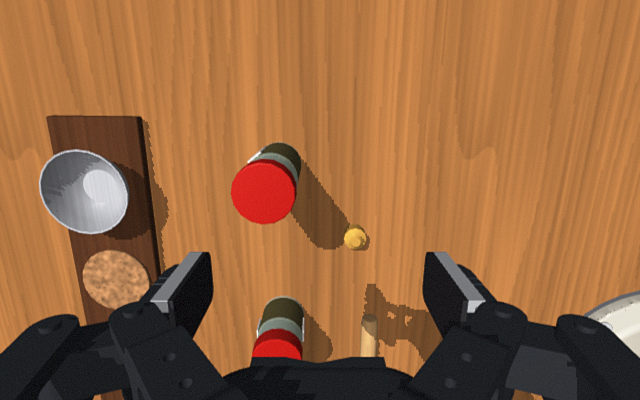

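The scene view shows rue upright on the mat by the mortar: lid at (405,166), cast to (0.630,0.165), about 1 mm from where I aimed. The wrist view, with rue's lid at (263,191), confirmed its pick position to 2 mm. Next come the other three jars.

```bash
python3 - <<'E'
from h import *
for n in("mint","sage","fern"): move(n)
bot.reach([.35,-.25,.3],O); bot.hold(.5)
for c in("top","scene"):
    f=optics.grab_frame(c); cv2.imwrite(f"pics/{c}2.png",f["color"][:,:,::-1])
    for b in blobs(red(f),100):
        if b[1]>120: print(c,np.round(b,1),[(n,np.round(q,4)) for n in H if np.hypot(*(q:=cast(f,b[:2],H[n]+.007)[:2]-MAT[n]))<.03])
print("glass",cast(optics.grab_frame("top"),(320,237.5),.056),sensors.read_time())
E
```

```text
mint grip 0.0525
hit True dz 0.0171 open 0.0527 [-0.88628495  0.71760594  4.25902599]
t 15.0667
sage grip 0.0485
hit True dz 0.0169 open 0.0485 [0.14924314 0.35773742 4.37892229]
t 21.8333
fern grip 0.0546
hit True dz 0.0171 open 0.0545 [-0.22239278  0.03682916  3.81320947]
t 30.1083
top [241.2 154.5  24.   22. ] [('rue', array([0.0013, 0.0037]))]
top [291.1 158.4  27.   24. ] [('mint', array([0.0009, 0.0011]))]
top [338.8 158.5  24.   22. ] [('sage', array([ 0.0015, -0.0002]))]
top [383.5 161.5  26.   25. ] [('fern', array([ 0.003 , -0.0025]))]
scene [273.9 237.9  29.   25. ] [('fern', array([ 0.0014, -0.0018]))]
scene [320.6 213.3  26.   22. ] [('sage', array([ 0.0009, -0.0006]))]
scene [363.2 188.3  26.   21. ] [('mint', array([ 0.0006, -0.0012]))]
scene [405.3 166.6  23.   18. ] [('rue', array([ 0.0013, -0.0001]))]
glass [0.45787945 0.00260859 0.056     ] 31.9583
```

View pics/top2.png

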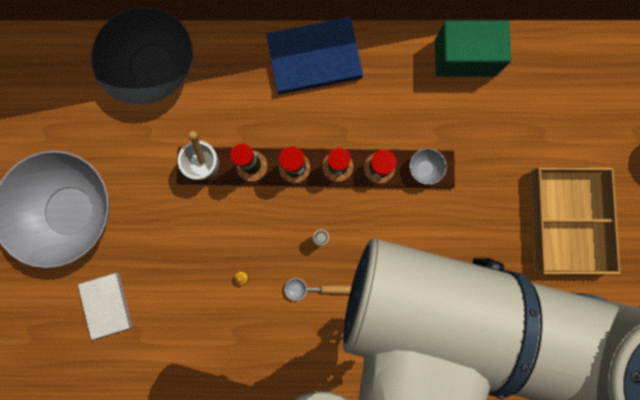

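View pics/scene2.png

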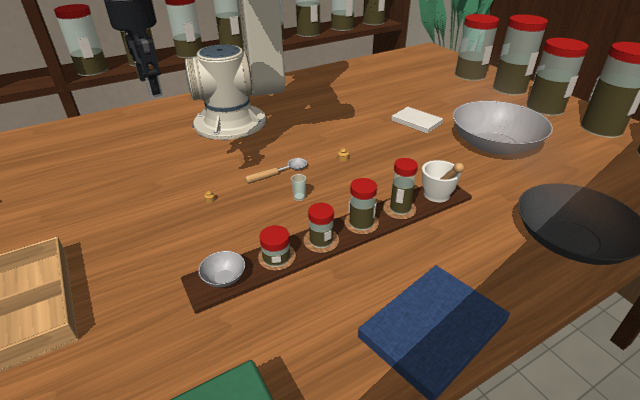

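All four jars stand upright and centred in falling height from the mortar. The scene view has the lids at (405,166), (363,188), (320,213) and (274,238). The glass is still at (320,237) in the top view, and the arm is clear.

```bash
python3 -c "
from station import *
finish_job()"
```

```text
the job is handed in; nothing more can be done
```

All four jars are lined up on the mats in order of height, and I handed the job in at about 32 s of the 112 s allowed. From the mortar outwards they stand rue, mint, sage, fern.

- **Placing:** I gripped each jar by its lid, carried it over the other things and lowered it until it touched the mat. Contact came at the expected mat height each time, within about 1 mm.
- **Jar positions:** In the last pictures, taken from two cameras, every jar is upright and within about 4 mm of its mat centre; the limit is 14 mm. The two views differed by up to about 4 mm.
- **Mat centres:** I took these mainly from the top view. The scene view gave only two clean mat outlines (the ones for rue and sage), and these agreed to within about 4 mm.
- **Measuring glass:** It appears at the same place in the top view before and after, judged by eye from the pictures.
- **Robot:** The arm was clear of everything at the end. No check failed.

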